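# Weigh a cheese mould and pass it through the one-way flap

## Task

Lift the crate's hinged divider up out of the way, take the round-ended mould from the lower tier and stand it on the scale's pan, letting go of it for a second so that it is weighed. Then take it again, the way that fits the narrow steel lane, set it in the lane in front of the sprung flap and push it along the lane's floor (not over the top) right through the flap, far enough that the flap springs fully shut behind it. Leave the mould upright and let go of, the divider standing open, and leave the square-ended mould and everything else where they are.

Things in the scene. Friction and masses are not known exactly. Their poses are not given: they have to be found in the camera images.
- divider (a joint): Angle of the crate's hinged divider, a white panel (128 x 238 x 4 mm, with a shallow lipped tool tray on it) that covers the whole crate: 0 = flat shut, grows as its near edge is lifted, stops at 1.9 rad (leaning away past upright). Stiff hinge (0.22 N m friction, panel 0.2 kg): it stays where it is left; 3 to 5 N at the tab lifts it.
- divider_tab (a point): Centre of the upright tab that lifts the divider: a white block 22 (crate x) x 14 (crate y) x 28 mm high, midway along the near edge; shut, its top is 95 mm above the table, its foot 67 mm. It is 112 mm from the hinge line (towards the robot) and 24 mm above it, and turns with the divider; pinched across its 14 mm width it can pivot between the fingers.
- divider_hinge (a point): Middle of the divider's hinge line, which runs along the crate's y at its far top edge, 62 mm above the table. Fixed to the crate.
- crate: Fixed grey plastic crate, 130 (x) x 240 (y) x 62 mm high, walls and floor 5 mm, divider not counted. Origin under its centre, on the table; x points away from the robot. A full-height 5 mm wall at y = 0 parts the lower tier in two cells 120 (x) x 112 (y) mm, centres at y = +59 and -59 mm; in each, a little near of its middle, lies one mould, its length along the crate's x to within 0.12 rad.
- mould_round: Round-ended mould: closed, filled white plastic cheese mould with a thin grey band, 66 mm long (x) x 46 wide (y) x 40 high; its +x end is a half circle in plan (radius 23), its -x end is square. About 0.18 kg. Origin at the middle of its underside. In the crate's lower tier, in either cell.
- mould_square: Square-ended mould: same white plastic, band and size (66 x 46 x 40 mm) but a plain rectangular block. Origin at the middle of its underside. In the other cell; it stays there.
- scale_pan (a point): Centre of the top of the scale's flat steel pan, 48 mm above the table; the pan is 150 x 150 mm and does not sink. The fixed white bench scale is 190 (x) x 170 (y) mm, its axes those of this point; a black display bar along its far side, 82 mm from the pan's centre, rises 6 mm above the pan.
- lane: Fixed steel lane: a straight trough open at the top. Origin on the table under the flap's middle; x points along it, away from the robot. Floor 8 mm above the table; walls rise 36 mm above the floor, 72 mm apart inside (y -36 to +36): too narrow for fingers at both sides of a mould. Open mouth at x = -125 mm, end wall at x = +199 mm. Hinge post at y = +41 mm, radius 5, 58 mm high.
- gate (a joint): Angle of the lane's sprung one-way flap: 0 = shut across the lane, on its stop; opens only away from the robot (lane +x), to 1.5 rad. Grey plastic plate, 4 mm thick, 42 high, on an upright pin at lane x = 0, y = +37 mm; its edge sweeps a 70 mm arc. A weak spring (under 1 N at the edge) shuts it in about 1 s when its arc is free: a mould clears it once its centre is over 104 mm past the flap.
- gate_edge (a point): Middle of the flap's free edge, 31 mm above the table; it moves with the flap.
- jar: Bystander, leave it alone: white-capped jar. Origin under its centre. 60 mm across, 85 mm high.
- bottle: Bystander, leave it alone: white-capped bottle. Origin under its centre. 60 mm across, 170 mm high.
- cup: Bystander, leave it alone: steel cup. Origin under its centre. 76 mm across, 85 mm high.
- spatula: Bystander, leave it alone: spatula lying to the right of the lane, handle towards the robot. Origin under its middle.
- spare_mould: Bystander, leave it alone: open empty mould. Origin under its centre. 90 x 60 x 45 mm.
- weight: Bystander, leave it alone: small brass weight. Origin under its centre. 36 mm across, 30 mm high.
- follower: Bystander, leave it alone: round white press disc. Origin under its centre. 80 mm across, 14 mm high.

How it is judged:
On the way, in this order (a step that is already met when the one before it is completed fails the run):
1. the divider is lifted to at least 1.2 rad (value of joint divider above 1.2 rad), for 0.2 s.
2. the round-ended mould stands on the scale's pan, let go of and still, for half a second (x of mould_round in the frame of scale_pan between -0.065 and 0.065 m and y of mould_round in the frame of scale_pan between -0.065 and 0.065 m and z of mould_round in the frame of scale_pan between -0.004 and 0.006 m and angle between mould_round's own z axis and vertical below 0.12 rad and contact force between mould_round and the fingers below 0.05 N and linear speed of mould_round below 0.02 m/s), for 0.5 s.
3. the mould is on the lane's floor in front of the shut flap (x of mould_round in the frame of lane between -0.15 and -0.03 m and y of mould_round in the frame of lane between -0.03 and 0.03 m and z of mould_round in the frame of lane below 0.016 m and angle between mould_round's own z axis and vertical below 0.12 rad and value of joint gate below 0.1 rad), for 0.1 s.
4. the mould, on the lane's floor, is under way through the opened flap (x of mould_round in the frame of lane between -0.02 and 0.07 m and y of mould_round in the frame of lane between -0.03 and 0.03 m and z of mould_round in the frame of lane below 0.016 m and angle between mould_round's own z axis and vertical below 0.12 rad and value of joint gate above 0.4 rad).
At the end, for the whole second after the job is handed in: The round-ended mould lies upright (within 0.12 rad) on the lane's floor beyond the flap, its centre 90 to 170 mm past it, still and not touched by the fingers; the flap is shut (under 0.08 rad); the divider is open (over 1.2 rad); the square-ended mould is still in the crate's lower tier (x of mould_round in the frame of lane between 0.09 and 0.17 m and y of mould_round in the frame of lane between -0.03 and 0.03 m and z of mould_round in the frame of lane below 0.016 m and angle between mould_round's own z axis and vertical below 0.12 rad and value of joint gate below 0.08 rad and contact force between mould_round and the fingers below 0.05 N and linear speed of mould_round below 0.02 m/s and angular speed of mould_round below 0.2 rad/s and value of joint divider above 1.2 rad and y of mould_square in the frame of crate between -0.11 and 0.11 m and x of mould_square in the frame of crate between -0.06 and 0.06 m and z of mould_square in the frame of crate below 0.02 m).
It fails at once if the round-ended mould is carried over the flap: more than 17 mm above the lane's floor within 30 mm before the flap or anywhere beyond it (x of mould_round in the frame of lane between -0.03 and 0.2 m and y of mould_round in the frame of lane between -0.05 and 0.05 m and z of mould_round in the frame of lane above 0.025 m).
It fails at once if the square-ended mould is moved by over 30 mm (distance of mould_square from where it was at the start of the episode above 0.03 m).
It fails at once if any of the bystanders (jar, bottle, cup, spatula, empty mould, weight, disc) is moved by over 30 mm (distance of any of jar, bottle, cup, spatula, spare_mould, weight, follower from where it was at the start of the episode above 0.03 m).
It also fails if it takes over 72 s, if anything falls off the work surface, if the arm or the gripper's body presses on something with over 40 N, if the wrist force passes 120 N, or if a joint passes its speed limit or range.

## Robot

A 6-joint arm with a two-finger parallel gripper is mounted at the origin on the work surface. World frame = base frame: x ahead of the robot, y to its left, z up, the work surface at z = 0. Lengths are in m, angles in rad, forces in N, time in s.
With the tool pointing down it reaches from about 0.325 to 0.85 m from the base axis. Payload 15.5 kg.
Tool frame: the origin (TCP) lies at the very end of the fingers, on their centre line; the grasp point (between the pads) lies 19 mm behind it (bot.tcp_to_grasp is the distance from the TCP to the grasp point, in m); z points along the fingers, y is the line along which they close (so a half turn about z gives the same grasp; the last joint's range is limited). The gripper opens to 91 mm and grips with 3 to 60 N. Pads are 32 mm wide; open, the fingers measure 118 mm over their backs; the gripper's body (76 mm by 178 mm) begins 60 mm behind the grasp point.
Start: joints at [1.024, 0.494, 1.345, -0, 1.302, -0.096], TCP at [0.273, 0.562, 0.214] pointing down, gripper open.
Joint ranges: [-2.91, 2.91], [-0.82, 2.16], [0.22, 2.67], [-1.22, 4.37], [0.12, 2.79], [-3.08, 3.08]. Speed limits (rad/s): [1.89, 1.89, 2.57, 3.01, 3.01, 3.01].

## Interface

Orientations are given as a rotation vector (axis times angle).
In Python, from plant import monitor, optics, bot gives the robot as it stands.
- The arm moves only by the tool play_rows, never from a script. Its argument "deltas" is one flat list of numbers, 7 for each row, row after row: the opening, from 0 (shut) to 1 (fully open), then the shift along the tool's x, y, z in units of 400 mm (1.0 is 400 mm), then the turn, a rotation vector about the tool's x, y, z in units of 90 degrees (1.0 is 90 degrees). In form: [hand, dx, dy, dz, ax, ay, az, hand, dx, dy, dz, ax, ay, az, ...]. A call has 1 to 8 rows; each row is the pose to reach, as a shift and turn from the pose commanded when the call began, along the tool's axes at that moment; what a row does not reach only later rows make up. A row lasts 1/10 s, in which the tool goes at most 50 mm and 8.59 degrees, less where a joint would pass 70% of its speed; a pose out of reach is approached as far as the arm can. A call with a number of a shift or a turn outside -1 to 1 is refused whole. A call with a gripper value outside its range is refused whole. The fingers move at their own pace and stop on an object; "grip_force" is the grip in N (left out, the last holds). Time passes only in rows, so rows that repeat a pose let the fingers close. It gives the time, the measured TCP pose, the force, the opening and the grip force at its end, in the units of the state.
- monitor.observe(): the state, without advancing time (a new reading comes with each control period).
- optics.grab_frame(name): name is "scene" or "top" or "wrist"; returns the picture (420x560x3 uint8, blue, green, red); there is no depth.
- optics.camera_info(name): a dict with "K" (3x3 intrinsics, pixels), "k1" (the pictures are not rectified: a ray, as slopes to the right and down, at radius r is drawn at 1 + k1 r^2 times it, then the intrinsics apply), "position" and "attitude" of the camera in the world. Camera axes: x right, y down, z forward; pixel columns grow to the right and rows downward; lengths in m; the calibration is good to about 2 mm. A picture is of the moment at which its call begins: read the wrist's pose just before it. camera_info takes no time and is no camera call; for the wrist camera it gives the pose at the moment of the call.
- bot.job_done(): hands the job in; it is judged then, once.
The state is a dict: "time": time; "joint_pos": joint angles; "qd": joint speeds; "effort": joint torques, N m; "position": TCP position; "orientation": TCP orientation; "ft_force": force on the tool from outside, world axes, zero at the start; "wrist_torque": the same for the moment, N m; "finger_gap": finger opening in m; "gripper_force": force on a finger pad.
Only numpy, scipy, OpenCV 4.12 (cv2) and the standard library are available. Lean on these libraries where they do the work, as an engineer would, in place of code of your own. Each camera call takes 0.05 s, during which the arm holds its last target. There are 200 camera calls.

## Working session

There is one attempt and no reset: what is moved stays moved. The work goes in short steps, Python scripts to look and compute and a tool call to move; the robot and the scene stay as the last step left them, time stands still between calls to the robot, and variables do not carry over. Pictures are saved under pics/ and viewed, at most 10 in all, crops included, and the job is handed in when it is done.

Besides the shell and the picture viewer there is one more tool, called after "Emit:" as name(argument=value, ...) on one line, values as JSON. play_rows: Moves the arm, as the interface text tells. Shifts and turns lie within -1 to 1; 1 stands for 400 mm of shift or 90 degrees of turn. Its arguments: {"type":"object","properties":{"deltas":{"type":"array","items":{"type":"number","minimum":-1,"maximum":1}},"grip_force":{"type":"number"}},"required":["deltas"]}

```bash
ls; mkdir -p pics; cat > h.py <<'E'
import numpy as np, cv2
from scipy.spatial.transform import Rotation as R
from plant import monitor, optics, bot
def cam(n):
    c=optics.camera_info(n); a=np.array(c["attitude"],float)
    Rm=a if a.shape==(3,3) else (R.from_rotvec(a).as_matrix() if a.size==3 else R.from_quat(a).as_matrix())
    return np.array(c["K"]),c["k1"],np.array(c["position"]),Rm
def ray(c,u,v):
    K,k1,p,Rm=c
    d=cv2.undistortPoints(np.array([[[u,v]]],float),K,np.array([k1,0,0,0.]))[0,0]
    return p,Rm@np.array([d[0],d[1],1])
def onz(c,u,v,z):
    p,d=ray(c,u,v); return p+d*(z-p[2])/d[2]
def proj(c,P):
    K,k1,p,Rm=c
    q=(np.array(P)-p)@Rm; s=q[:2]/q[2]; s=s*(1+k1*(s@s)); return K[:2,:2]@s+K[:2,2]
E
python3 - <<'E'
from h import *
print({k:np.round(v,3) for k,v in monitor.observe().items()})
for n in("top","scene","wrist"):
    print(n,optics.camera_info(n)); cv2.imwrite(f"pics/{n}0.png",optics.grab_frame(n))
E
```

```text
pics
{'time': np.float64(0.0), 'joint_pos': array([ 1.023,  0.494,  1.346, -0.   ,  1.303, -0.096]), 'qd': array([ 0.001, -0.001,  0.001, -0.   , -0.002, -0.   ]), 'effort': array([ 1.0000e-03, -8.7881e+01, -3.8187e+01,  7.1000e-02,  5.3000e-02,
       -0.0000e+00]), 'position': array([0.273, 0.562, 0.213]), 'orientation': array([-7.040e-01, -3.061e+00,  2.000e-03]), 'ft_force': array([ 0.895, -0.022,  0.08 ]), 'wrist_torque': array([ 0.052, -0.063,  0.011]), 'gripper_force': np.float64(0.0), 'finger_gap': np.float64(0.091)}
top {'K': array([[522.87862315,   0.        , 269.91896812],
       [  0.        , 522.87862315, 214.27771263],
       [  0.        ,   0.        ,   1.        ]]), 'k1': -0.1950835744952545, 'position': array([0.3492893 , 0.04820156, 1.58628751]), 'attitude': array([-2.15138136,  2.17988372, -0.16052329])}
scene {'K': array([[526.44157637,   0.        , 280.92199847],
       [  0.        , 526.44157637, 209.12480387],
       [  0.        ,   0.        ,   1.        ]]), 'k1': -0.16672707681152638, 'position': array([1.21598519, 0.42303072, 1.28491415]), 'attitude': array([-1.3530949 , -2.40046545,  0.71393043])}
wrist {'K': array([[309.47897574,   0.        , 278.40134191],
       [  0.        , 309.47897574, 211.36208791],
       [  0.        ,   0.        ,   1.        ]]), 'k1': -0.05405937472525073, 'position': array([0.20460911, 0.59531603, 0.38352937]), 'attitude': array([2.46103656, 1.54233873, 0.21051928])}
```

View pics/top0.png

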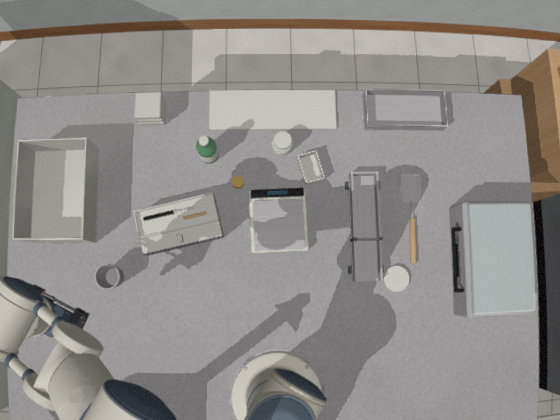

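View pics/scene0.png

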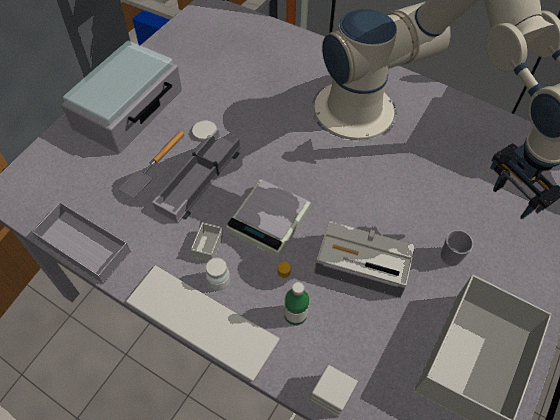

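Top view: crate at about (178,223) with its tab at (180,238), scale at (279,222), lane at (366,226) with the flap at row ~238. The scene view agrees. Enlarging the middle for exact corners.

```bash
python3 - <<'E'
from h import *
a=cv2.imread("pics/top0.png")[165:290,130:400]
b=cv2.imread("pics/scene0.png")[125:300,150:420]
a=cv2.resize(a,(800,int(125*800/270)),interpolation=cv2.INTER_CUBIC)[:370]
cv2.imwrite("pics/c0.png",a)
c=cam("top")
for n,u,v,z in [("tab",180,238,.09),("crateNL",144,251,.062),("crateNR",221,235,.062),("crateFR",213,195,.062),("crateFL",136,209,.062),("base",280,400,0)]:
    print(n,onz(c,u,v,z).round(3))
E
```

```text
tab [0.474 0.275 0.09 ]
crateNL [0.439 0.386 0.062]
crateNR [0.484 0.158 0.062]
crateFR [0.603 0.182 0.062]
crateFL [0.564 0.412 0.062]
base [-0.011 -0.009  0.   ]
```

View pics/c0.png

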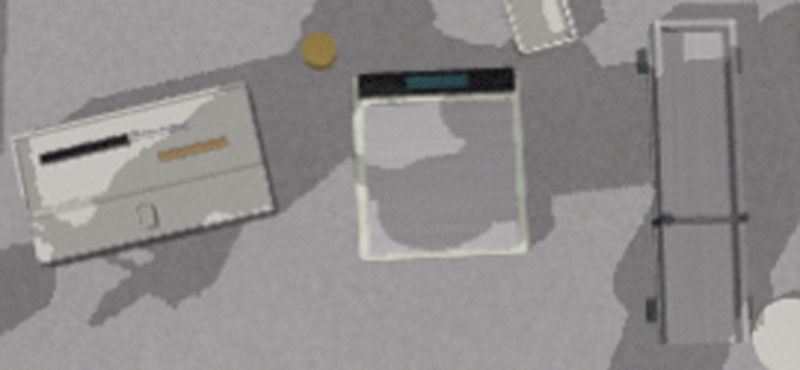

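Crop: divider corners (12,135),(247,83),(273,212),(42,262), tab (148,215), scale outline (355,72)–(527,250), lane end wall row 22, mouth row 342, flap row ~218 with hinge post left (658,221).

```bash
python3 - <<'E'
from h import *
c=cam("top"); s=800/270
def P(u,v,z): return onz(c,130+(u+.5)/s-.5,165+(v+.5)/s-.5,z)
D=[P(12,135,.066),P(247,83,.066),P(273,212,.066),P(42,262,.066)]
print("div",np.round(D,3),"ctr",np.mean(D,0).round(3),"yaw",[np.arctan2(*(a-b)[[1,0]]).round(3) for a,b in((D[0],D[3]),(D[1],D[2]))], "yawY",[np.arctan2(-(a-b)[0],(a-b)[1]).round(3) for a,b in((D[0],D[1]),(D[3],D[2]))],np.linalg.norm(D[0]-D[1]),np.linalg.norm(D[0]-D[3]))
print("tab",P(148,212,.093).round(3))
print("scale",*[P(u,v,.046).round(3) for u,v in((355,97),(520,93),(527,250),(362,259))])
print("bar",*[P(u,v,.054).round(3) for u,v in((357,72),(515,68))])
L=[P(u,v,.044) for u,v in((655,22),(737,22),(745,342),(664,342))]
print("lane",np.round(L,3)); print("flap",P(657,221,.06).round(3),P(745,217,.05).round(3))
E
```

```text
div [[0.56  0.417 0.066]
 [0.609 0.181 0.066]
 [0.48  0.156 0.066]
 [0.433 0.385 0.066]] ctr [0.52  0.285 0.066] yaw [np.float64(0.248), np.float64(0.196)] yawY [np.float64(0.206), np.float64(0.203)] 0.2411874014165982 0.131014162055972
tab [0.479 0.275 0.093]
scale [0.597 0.074 0.046] [ 0.599 -0.092  0.046] [ 0.441 -0.096  0.046] [0.434 0.069 0.046]
bar [0.621 0.072 0.054] [ 0.623 -0.087  0.054]
lane [[ 0.672 -0.233  0.044]
 [ 0.671 -0.319  0.044]
 [ 0.344 -0.314  0.044]
 [ 0.346 -0.231  0.044]]
flap [ 0.467 -0.225  0.06 ] [ 0.47  -0.317  0.05 ]
```

```bash
cat >> h.py <<'E'
def down(psi): # tool down, closing line (tool y) at yaw psi from world y
    c,s=np.cos(psi),np.sin(psi); return np.array([[-c,-s,0],[-s,c,0],[0,0,-1.]]).T
def rows(W,start=None,dec=3):
    "W: [(hand,x,y,z,psi)] -> delta rows; start=(pos,Rm) or the measured pose"
    if start is None:
        o=monitor.observe(); start=(np.array(o["position"]),R.from_rotvec(o["orientation"]).as_matrix())
    p,Rm=start
    for w in W:
        d=(np.array(w[1:4])-p)@Rm/.4; t=R.from_matrix(Rm.T@down(w[4])).as_rotvec()/(np.pi/2)
        print([w[0]]+[float(x) for x in np.round(np.r_[d,t],dec)])
E
python3 - <<'E'
from h import *
rows([(1,.474,.2755,.17,.204)])
E
```

```text
[1, -0.765, -0.425, 0.109, -0.001, -0.0, -0.418]
```

Emit:
play_rows(deltas=[1,-0.765,-0.425,0.109,0,0,-0.418,1,-0.765,-0.425,0.109,0,0,-0.418,1,-0.765,-0.425,0.109,0,0,-0.418,1,-0.765,-0.425,0.109,0,0,-0.418,1,-0.765,-0.425,0.109,0,0,-0.418,1,-0.765,-0.425,0.109,0,0,-0.418,1,-0.765,-0.425,0.109,0,0,-0.418,1,-0.765,-0.425,0.109,0,0,-0.418], grip_force=15)

```text
time: 0.95
position: [0.4756, 0.2724, 0.1697]
orientation: [0.317, -3.125, 0.001]
ft_force: [-0.1, 0.6, 0.1]
finger_gap: 0.0908
gripper_force: 0.0
```

Emit:
play_rows(deltas=[1,0,0,0,0,0,0,1,0,0,0,0,0,0])

```text
time: 1.15
position: [0.4739, 0.2756, 0.1702]
orientation: [0.319, -3.125, -0.0]
ft_force: [-0.3, 0.2, 0.1]
finger_gap: 0.0912
gripper_force: 0.0
```

```bash
python3 - <<'E'
from h import *
o=monitor.observe(); print(o["time"],o["position"],o["orientation"])
c=cam("wrist"); im=optics.grab_frame("wrist"); cv2.imwrite("pics/w1.png",im)
print("pred tab",proj(c,[.474,.2755,.095]),"tcp",proj(c,o["position"]),c[2])
E
```

```text
1.15 [0.47389834 0.27560821 0.17019059] [ 3.19249067e-01 -3.12488117e+00 -1.30418307e-04]
pred tab [277.79066409 220.03415164] tcp [277.97433761 257.16618219] [0.399736   0.26021316 0.34033249]
```

View pics/w1.png

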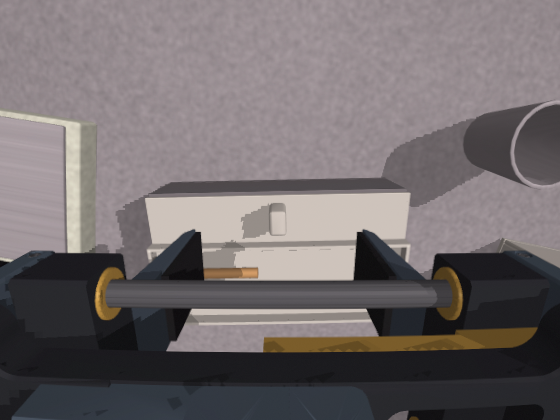

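Wrist view: the tab is at (278,219), predicted (278,220), with the panel edge level in the image. Going down to pinch it.

Emit:
play_rows(deltas=[0.5,0,0,0.1,0,0,0,0.5,0,0,0.2,0,0,0,0.4,0,0,0.225,0,0,0,0.4,0,0,0.225,0,0,0,0,0,0,0.225,0,0,0,0,0,0,0.225,0,0,0,0,0,0,0.225,0,0,0,0,0,0,0.225,0,0,0], grip_force=15)

```text
time: 2.0
position: [0.4744, 0.276, 0.0812]
orientation: [-0.321, 3.124, 0.001]
ft_force: [-0.8, -0.3, 0.2]
finger_gap: 0.0301
gripper_force: 0.0
```

Emit:
play_rows(deltas=[0,0,0,0,0,0,0,0,0,0,0,0,0,0,0,0,0,0,0,0,0,0,0,0,0,0,0,0])

```text
time: 2.4
position: [0.4742, 0.2746, 0.0803]
orientation: [0.322, -3.125, 0.003]
ft_force: [3.6, -12.7, 0.3]
finger_gap: 0.0139
gripper_force: 15.0
```

```bash
python3 - <<'E'
from h import *
o=monitor.observe(); p=np.array(o["position"]); print(p,o["finger_gap"],o["gripper_force"],o["ft_force"])
psi=.204
# contact centre taken 7 mm above TCP; hinge 112 mm ahead of it at z .062
ex=np.array([np.cos(psi),np.sin(psi),0]); h=.112; k=p[2]+.007-.062
for th in np.r_[np.linspace(.11,1.76,16)]:
    d=ex*(h-(h*np.cos(th)+k*np.sin(th)))*1; dz=h*np.sin(th)+k*np.cos(th)-k
    # pos rel to hinge: back a=h, up k ; rotate: back=h cos - k sin ; up= h sin + k cos
    back=h*np.cos(th)-k*np.sin(th)
    print(round(th,2),round(-(h-back)/.4,3),round(-dz/.4,3))
E
```

```text
[0.47421281 0.27455212 0.08031087] 0.01392951663463949 15.000813156366348 [  3.55762235 -12.74969537   0.3026693 ]
0.11 -0.009 -0.03
0.22 -0.021 -0.06
0.33 -0.036 -0.087
0.44 -0.054 -0.113
0.55 -0.074 -0.137
0.66 -0.098 -0.158
0.77 -0.123 -0.177
0.88 -0.15 -0.193
0.99 -0.179 -0.206
1.1 -0.209 -0.215
1.21 -0.24 -0.221
1.32 -0.272 -0.224
1.43 -0.303 -0.223
1.54 -0.335 -0.219
1.65 -0.365 -0.211
1.76 -0.395 -0.2
```

Emit:
play_rows(deltas=[0,-0.009,-0.004,-0.03,0,0,0,0,-0.021,-0.004,-0.06,0,0,0,0,-0.036,-0.004,-0.087,0,0,0,0,-0.054,-0.004,-0.113,0,0,0,0,-0.074,-0.004,-0.137,0,0,0,0,-0.098,-0.004,-0.158,0,0,0,0,-0.123,-0.004,-0.177,0,0,0,0,-0.15,-0.004,-0.193,0,0,0])

```text
time: 3.2
position: [0.532, 0.2874, 0.1573]
orientation: [0.321, -3.123, -0.002]
ft_force: [-4.3, 12.2, -9.0]
finger_gap: 0.0139
gripper_force: 15.8
```

Emit:
play_rows(deltas=[0,-0.029,0,-0.013,0,0,0,0,-0.059,0,-0.022,0,0,0,0,-0.09,0,-0.028,0,0,0,0,-0.122,0,-0.031,0,0,0,0,-0.153,0,-0.03,0,0,0,0,-0.185,0,-0.026,0,0,0,0,-0.215,0,-0.018,0,0,0,0,-0.245,0,-0.007,0,0,0])

```text
time: 4.0
position: [0.6289, 0.3093, 0.1609]
orientation: [-0.323, 3.124, 0.007]
ft_force: [-5.3, 20.2, 3.9]
finger_gap: 0.0137
gripper_force: 15.0
```

```bash
python3 - <<'E'
from h import *
o=monitor.observe(); print(o["time"],o["position"],o["finger_gap"],o["gripper_force"],o["ft_force"])
im=optics.grab_frame("scene"); cv2.imwrite("pics/s2.png",cv2.resize(im[150:330,280:520],(800,600)))
E
```

```text
4.0 [0.62888602 0.30932313 0.16094952] 0.013719655352442189 15.000374391674995 [-5.33785773 20.15067223  3.93306428]
```

View pics/s2.png

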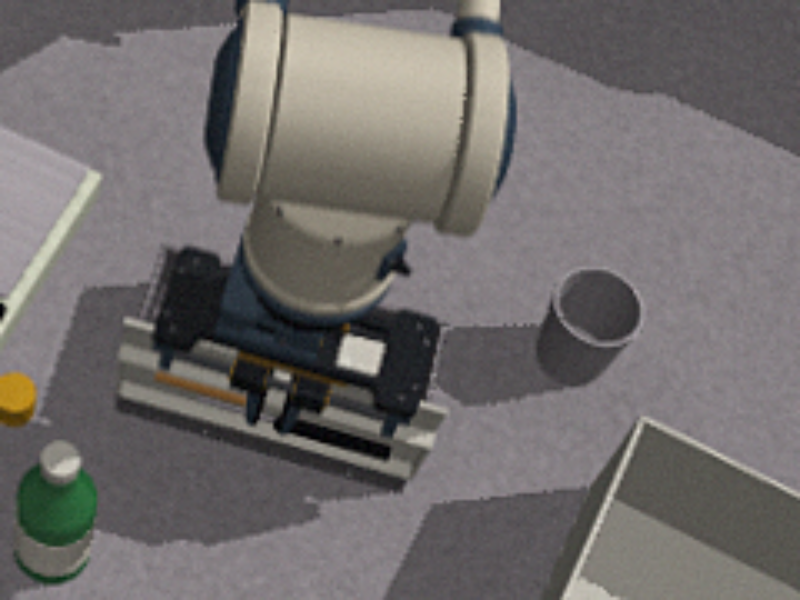

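The divider's upper face with its tools (orange at (200,388), black at (340,437)) now faces the far camera, and the fingers still hold the tab at about (270,385), so the divider stands past upright as computed. Releasing and going up, then back over the crate.

Emit:
play_rows(deltas=[0.4,0,0,0,0,0,0,0.4,0,0,0,0,0,0,0.4,0,0,0,0,0,0,0.4,-0.008,0,-0.06,0,0,0,0.4,-0.01,0,-0.15,0,0,0,0.4,-0.01,0,-0.25,0,0,0,0.4,-0.01,0,-0.35,0,0,0,0.4,-0.01,0,-0.4,0,0,0])

```text
time: 4.85
position: [0.6335, 0.3071, 0.3244]
orientation: [-0.32, 3.121, 0.002]
ft_force: [0.2, -0.6, 0.1]
finger_gap: 0.0362
gripper_force: 0.0
```

Emit:
play_rows(deltas=[0.6,0.12,0,0,0,0,0,0.6,0.24,0,0,0,0,0,0.6,0.36,0,0,0,0,0,0.6,0.48,0,0,0,0,0,0.6,0.52,0,0,0,0,0,0.6,0.52,0,0,0,0,0,0.6,0.52,0,0,0,0,0])

```text
time: 5.55
position: [0.4297, 0.2649, 0.3207]
orientation: [-0.321, 3.124, 0.0]
ft_force: [0.3, -0.4, 0.1]
finger_gap: 0.0549
gripper_force: 0.0
```

```bash
python3 - <<'E'
from h import *
o=monitor.observe(); print(o["time"],o["position"],o["ft_force"])
c=cam("wrist"); print(c)
im=optics.grab_frame("wrist"); cv2.imwrite("pics/w3.png",im)
ps=.204;C=np.array([.520,.285,0]);M=R.from_euler("z",ps).as_matrix()
for q in((-.065,.12,.062),(-.065,-.12,.062),(.065,-.12,.062),(0,.059,.045),(0,-.059,.045)): print(q,proj(c,C+M@np.array(q)).round(1))
E
```

```text
5.55 [0.42971826 0.26485077 0.32068431] [ 0.26625407 -0.38546366  0.10862331]
(array([[309.47897574,   0.        , 278.40134191],
       [  0.        , 309.47897574, 211.36208791],
       [  0.        ,   0.        ,   1.        ]]), -0.05405937472525073, array([0.35536342, 0.24934578, 0.49074105]), array([[-0.20395531,  0.94274658,  0.2638771 ],
       [ 0.97897887,  0.19596208,  0.05656178],
       [ 0.00161352,  0.26986618, -0.96289648]]))
(-0.065, 0.12, 0.062) [362.8 200.2]
(-0.065, -0.12, 0.062) [194.9 200. ]
(0.065, -0.12, 0.062) [201.2 281.8]
(0, 0.059, 0.045) [317.2 238.7]
(0, -0.059, 0.045) [240.4 238.6]
```

View pics/w3.png

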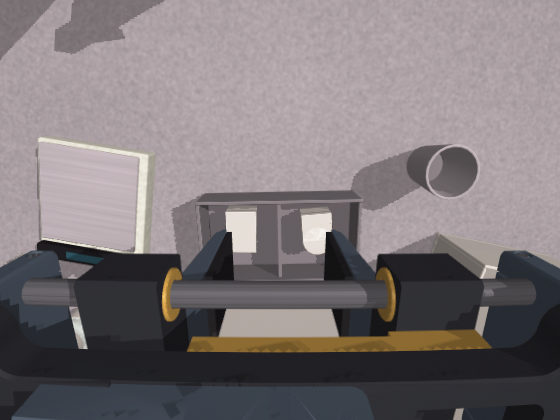

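Wrist view: crate open; the square mould is in the left cell (241,230), and the round one in the right (+y) cell (317,230) has its round end far (+x). Moving squarely in front of it and lower to measure.

Emit:
play_rows(deltas=[0.8,0,0.1,0.1,0,0,0,0.8,0,0.15,0.17,0,0,0,0.8,0,0.15,0.17,0,0,0,0.8,0,0.15,0.17,0,0,0])

```text
time: 6.0
position: [0.4177, 0.3238, 0.2516]
orientation: [0.322, -3.124, 0.002]
ft_force: [-0.1, -0.9, 1.0]
finger_gap: 0.0732
gripper_force: 0.0
```

```bash
python3 - <<'E'
from h import *
o=monitor.observe(); print(o["time"],o["position"])
c=cam("wrist"); im=optics.grab_frame("wrist"); g=im[150:290,200:360]; cv2.imwrite("pics/w4.png",cv2.resize(g,(640,560),interpolation=cv2.INTER_CUBIC))
m=(im.min(2)>200).astype(np.uint8); n,l,st,ce=cv2.connectedComponentsWithStats(m)
for i in range(1,n):
    if st[i,4]>150: print(st[i],ce[i])
E
```

```text
6.0 [0.41765578 0.32377939 0.25159557]
[   0  148   80  109 1162] [ 65.35025818 193.83820998]
[171 227  34  31 549] [182.92531876 237.00364299]
[ 259  229   37   46 1424] [277.50210674 250.21839888]
```

View pics/w4.png

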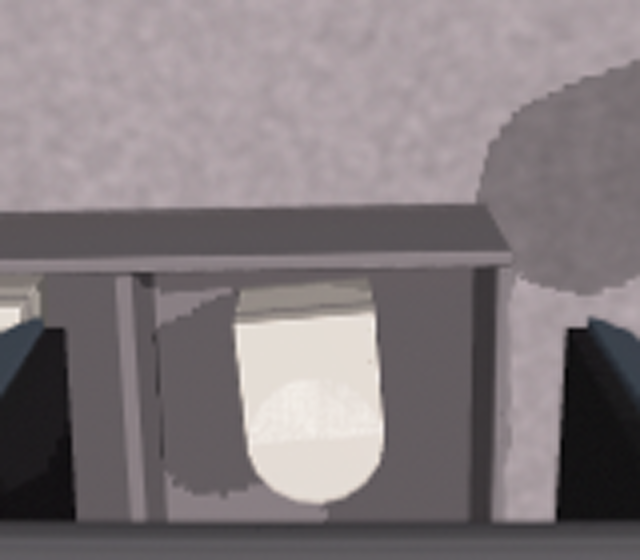

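Crop: top face near corners (236,324) and (377,313), round tip ≈(320,503), side edges to (248,455) and (384,440).

```bash
python3 - <<'E'
from h import *
c=cam("wrist")
P=lambda u,v,z=.045: onz(c,200+(u+.5)/4-.5,150+(v+.5)/4-.5,z)
a,b,t,l,r=P(236,324),P(377,313),P(320,503),P(248,455),P(384,440)
print(a,b,t,np.linalg.norm(a-b),np.linalg.norm((a+b)/2-t))
e=(a-b); print("yaw",np.arctan2(-e[0],e[1]),[np.arctan2(*(q-p)[[1,0]]) for p,q in((a,l),(b,r))])
mid=(a+b)/2; y=.204+0; ax=(t-mid)/np.linalg.norm(t-mid); print("axis yaw",np.arctan2(ax[1],ax[0]),"ctr",(mid+t)/2)
M=R.from_euler("z",.204).as_matrix(); print("crate",M.T@((mid+t)/2-[.52,.285,0]))
# crate check: wall y=0 top, side wall inner
print([ (M.T@(P(u,v,.062)-[.52,.285,0])).round(4) for u,v in((124,278),(474,268),(510,262),(315,262))])
E
```

```text
[0.47745078 0.31045491 0.045     ] [0.46454189 0.35415747 0.045     ] [0.5343747  0.35005873 0.045     ] 0.04556921351938553 0.06581769667558558
yaw -2.854379108911107 [np.float64(0.2740398683287095), np.float64(0.2716291487547543)]
axis yaw 0.27310519806283723 ctr [0.50268552 0.34118246 0.045     ]
crate [-0.00557356  0.05852517  0.045     ]
[array([-0.0572,  0.0007,  0.062 ]), array([-0.0605,  0.1073,  0.062 ]), array([-0.0624,  0.1182,  0.062 ]), array([-0.0623,  0.059 ,  0.062 ])]
```

```bash
python3 - <<'E'
from h import *
rows([(.75,.5027,.3412,.13,.275),(.75,.5027,.3412,.012,.275)])
E
```

```text
[0.75, -0.216, 0.0, 0.306, -0.0, 0.0, -0.045]
[0.75, -0.216, 0.0, 0.601, -0.0, 0.0, -0.045]
```

Emit:
play_rows(deltas=[0.75,-0.1,0,0.1,0,0,-0.045,0.75,-0.2,0,0.2,0,0,-0.045,0.75,-0.216,0,0.3,0,0,-0.045,0.75,-0.216,0,0.32,0,0,-0.045,0.75,-0.216,0,0.42,0,0,-0.045,0.75,-0.216,0,0.52,0,0,-0.045,0.75,-0.216,0,0.58,0,0,-0.045,0.75,-0.216,0,0.6,0,0,-0.045])

```text
time: 6.85
position: [0.5014, 0.3405, 0.0119]
orientation: [0.43, -3.111, 0.001]
ft_force: [-0.6, -0.7, 1.0]
finger_gap: 0.0679
gripper_force: 0.0
```

Emit:
play_rows(deltas=[0.75,0,0,0,0,0,0,0.4,0,0,0,0,0,0,0.4,0,0,0,0,0,0,0.4,0,0,0,0,0,0,0.4,0,0,0,0,0,0,0.4,0,0,0,0,0,0], grip_force=20)

```text
time: 7.45
position: [0.5022, 0.3414, 0.0136]
orientation: [-0.431, 3.11, 0.001]
ft_force: [-0.3, -1.1, 11.3]
finger_gap: 0.0457
gripper_force: 20.0
```

```bash
python3 - <<'E'
from h import *
o=monitor.observe(); print(o["joint_pos"])
rows([(.4,.5022,.3414,.17,.275),(.4,.515,-.011,.17,0.),(.4,.515,-.011,.062,0)])
E
```

```text
[ 4.98832272e-01  7.14519538e-01  1.57203970e+00 -1.80424008e-04
  8.53338524e-01 -1.34749478e+00]
[0.4, -0.001, 0.0, -0.391, 0.0, 0.001, 0.0]
[0.4, 0.208, -0.856, -0.392, 0.0, 0.001, 0.175]
[0.4, 0.209, -0.856, -0.122, 0.0, 0.001, 0.175]
```

Emit:
play_rows(deltas=[0.4,0,0,-0.04,0,0,0,0.4,0,0,-0.14,0,0,0,0.4,0,0,-0.24,0,0,0,0.4,0,0,-0.34,0,0,0,0.4,0,0,-0.39,0,0,0,0.4,0.02,-0.1,-0.39,0,0,0.03,0.4,0.05,-0.2,-0.39,0,0,0.06,0.4,0.07,-0.3,-0.39,0,0,0.09])

```text
time: 8.25
position: [0.5066, 0.2169, 0.1689]
orientation: [-0.209, 3.134, 0.0]
ft_force: [0.8, -0.8, -1.1]
finger_gap: 0.0458
gripper_force: 20.0
```

```bash
python3 - <<'E'
from h import *
o=monitor.observe(); print(o["finger_gap"],o["position"])
E
```

```text
0.04579489392048268 [0.5066385  0.21685834 0.16886663]
```

```bash
python3 - <<'E'
from h import *
st=(np.array([.5079,.2184,.1695]),down(.134))
rows([(.4,.515,-.011,.17,0.),(.4,.515,-.011,.09,0),(.4,.515,-.011,.059,0)],st)
E
```

```text
[0.4, 0.059, -0.571, -0.001, 0.0, 0.0, 0.085]
[0.4, 0.059, -0.571, 0.199, 0.0, 0.0, 0.085]
[0.4, 0.059, -0.571, 0.276, 0.0, 0.0, 0.085]
```

Emit:
play_rows(deltas=[0.4,0.01,-0.11,0,0,0,0.02,0.4,0.03,-0.22,0,0,0,0.04,0.4,0.04,-0.33,0,0,0,0.06,0.4,0.05,-0.44,0,0,0,0.07,0.4,0.059,-0.53,0,0,0,0.085,0.4,0.059,-0.571,0,0,0,0.085,0.4,0.059,-0.571,0.1,0,0,0.085,0.4,0.059,-0.571,0.2,0,0,0.085])

```text
time: 9.05
position: [0.5155, -0.0123, 0.0886]
orientation: [0.001, 3.138, -0.001]
ft_force: [0.8, 0.2, -2.6]
finger_gap: 0.0456
gripper_force: 20.0
```

Emit:
play_rows(deltas=[0.4,0,0,0.03,0,0,0,0.4,0,0,0.055,0,0,0,0.4,0,0,0.07,0,0,0,0.4,0,0,0.076,0,0,0,0.4,0,0,0.076,0,0,0])

```text
time: 9.55
position: [0.515, -0.0114, 0.0586]
orientation: [-0.001, 3.14, -0.0]
ft_force: [-0.0, -1.3, -1.4]
finger_gap: 0.046
gripper_force: 20.0
```

Emit:
play_rows(deltas=[0.4,0,0,0.002,0,0,0,0.4,0,0,0.004,0,0,0,0.4,0,0,0.005,0,0,0])

```text
time: 9.85
position: [0.5148, -0.0115, 0.0565]
orientation: [-0.001, 3.141, -0.0]
ft_force: [-4.2, -0.1, 15.4]
finger_gap: 0.046
gripper_force: 20.0
```

Emit:
play_rows(deltas=[0.9,0,0,-0.005,0,0,0,0.9,0,0,-0.005,0,0,0,0.9,0,0,-0.005,0,0,0,0.9,0,0,-0.03,0,0,0,0.9,0,0,-0.1,0,0,0,0.9,0,0,-0.18,0,0,0,0.95,0,0,-0.22,0,0,0.09,0.95,0,0,-0.22,0,0,0.18])

```text
time: 10.65
position: [0.5158, -0.0116, 0.1469]
orientation: [0.45, 3.105, 0.0]
ft_force: [-0.1, -0.8, -1.8]
finger_gap: 0.0865
gripper_force: 0.0
```

Emit:
play_rows(deltas=[0.95,0,0,0,0,0,0.09,0.95,0,0,0,0,0,0.18,0.95,0,0,0,0,0,0.27,0.95,0,0,0,0,0,0.36,0.95,0,0,0,0,0,0.45,0.95,0,0,0,0,0,0.54,0.95,0,0,0,0,0,0.63,0.95,0,0,0,0,0,0.72])

```text
time: 11.45
position: [0.5144, -0.0114, 0.1446]
orientation: [2.046, 2.383, 0.0]
ft_force: [0.9, -0.4, -0.7]
finger_gap: 0.0864
gripper_force: 0.0
```

Emit:
play_rows(deltas=[0.95,0,0,0,0,0,0.09,0.95,0,0,0,0,0,0.1,0.95,0,0,0,0,0,0.1])

```text
time: 11.75
position: [0.5145, -0.0115, 0.1443]
orientation: [2.217, 2.226, 0.0]
ft_force: [-0.1, 0.8, -0.5]
finger_gap: 0.0865
gripper_force: 0.0
```

```bash
python3 - <<'E'
from h import *
o=monitor.observe(); print(o["time"],o["position"],o["joint_pos"],R.from_rotvec(o["orientation"]).as_matrix().round(3))
im=optics.grab_frame("wrist"); t=optics.grab_frame("top")
cv2.imwrite("pics/mix5.png",np.hstack([cv2.resize(im[100:400,130:430],(400,400)),cv2.resize(t[165:265,230:330],(400,400))]))
E
```

```text
11.75 [ 0.51449817 -0.01145591  0.14432135] [-1.38312753e-01  4.26279364e-01  1.70045879e+00 -3.84838027e-05
  1.01455423e+00 -1.42256531e-01] [[-0.004  1.     0.   ]
 [ 1.     0.004 -0.   ]
 [-0.     0.    -1.   ]]
```

View pics/mix5.png

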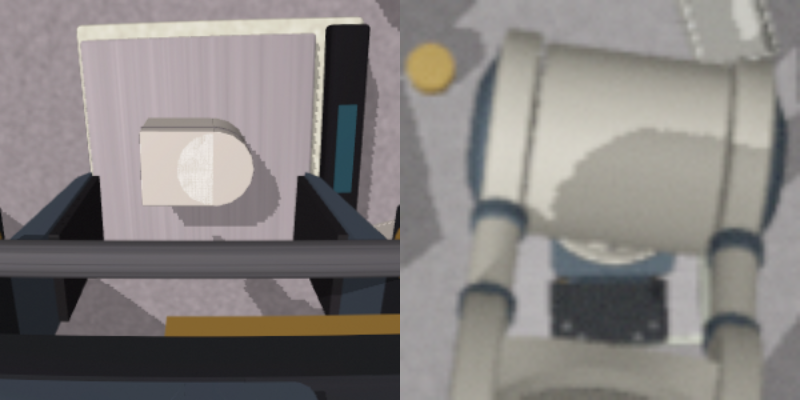

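The mould stands on the pan's middle, yaw ~0, round end to +x (wrist crop 141–252 x 127–205), centred between the fingers. Regripping by its ends.

Emit:
play_rows(deltas=[0.95,0,0,0.1,0,0,0,0.95,0,0,0.18,0,0,0,0.95,0,0,0.214,0,0,0,0.95,0,0,0.214,0,0,0,0.6,0,0,0.214,0,0,0,0.6,0,0,0.214,0,0,0,0.6,0,0,0.214,0,0,0,0.6,0,0,0.214,0,0,0], grip_force=20)

```text
time: 12.65
position: [0.5149, -0.0115, 0.0593]
orientation: [2.22, 2.222, 0.001]
ft_force: [-1.0, 0.1, 8.7]
finger_gap: 0.0655
gripper_force: 20.0
```

Emit:
play_rows(deltas=[0.6,0,0,0,0,0,0,0.6,0,0,-0.02,0,0,0,0.6,0,0,-0.1,0,0,0,0.6,0,0,-0.2,0,0,0,0.6,0,0,-0.26,0,0,0,0.6,0,0,-0.26,0,0,0])

```text
time: 13.25
position: [0.5163, -0.0116, 0.1661]
orientation: [2.217, 2.219, 0.006]
ft_force: [-0.9, 0.4, -2.8]
finger_gap: 0.0656
gripper_force: 20.0
```

```bash
python3 - <<'E'
from h import *
o=monitor.observe(); print(o["time"],o["position"],o["finger_gap"])
rows([(.6,.392,-.273,.16,-np.pi/2),(.6,.392,-.273,.06,-np.pi/2),(.6,.392,-.273,.02,-np.pi/2)])
# refine lane from first top frame: profile across walls and along
t=cv2.imread("pics/top0.png").astype(int).sum(2)
for v in (195,260): print(v,list(t[v,345:390]))
print(list(t[165:290,360]))
E
```

```text
13.25 [ 0.5163112  -0.01162853  0.16614327] 0.06559917615714976
[0.6, -0.653, -0.311, 0.014, 0.004, 0.001, 0.001]
[0.6, -0.653, -0.313, 0.264, 0.004, 0.001, 0.001]
[0.6, -0.653, -0.314, 0.364, 0.004, 0.001, 0.001]
195 [np.int64(349), np.int64(350), np.int64(334), np.int64(328), np.int64(320), np.int64(236), np.int64(254), np.int64(391), np.int64(393), np.int64(400), np.int64(411), np.int64(396), np.int64(400), np.int64(389), np.int64(397), np.int64(390), np.int64(391), np.int64(386), np.int64(385), np.int64(388), np.int64(394), np.int64(394), np.int64(392), np.int64(396), np.int64(397), np.int64(398), np.int64(391), np.int64(398), np.int64(391), np.int64(349), np.int64(236), np.int64(257), np.int64(340), np.int64(392), np.int64(357), np.int64(365), np.int64(358), np.int64(369), np.int64(349), np.int64(363), np.int64(366), np.int64(364), np.int64(364), np.int64(371), np.int64(348)]
260 [np.int64(353), np.int64(365), np.int64(359), np.int64(357), np.int64(365), np.int64(351), np.int64(320), np.int64(313), np.int64(259), np.int64(337), np.int64(410), np.int64(408), np.int64(408), np.int
[... 1649 characters left out ...]
nt64(398), np.int64(402), np.int64(403), np.int64(411), np.int64(407), np.int64(394), np.int64(411), np.int64(407), np.int64(398), np.int64(405), np.int64(406), np.int64(402), np.int64(406), np.int64(403), np.int64(399), np.int64(404), np.int64(404), np.int64(396), np.int64(407), np.int64(402), np.int64(399), np.int64(404), np.int64(409), np.int64(408), np.int64(396), np.int64(411), np.int64(403), np.int64(412), np.int64(404), np.int64(405), np.int64(412), np.int64(409), np.int64(408), np.int64(415), np.int64(405), np.int64(413), np.int64(415), np.int64(408), np.int64(378), np.int64(364), np.int64(358), np.int64(355), np.int64(359), np.int64(363), np.int64(369), np.int64(366), np.int64(362)]
```

Emit:
play_rows(deltas=[0.6,-0.1,-0.05,0,0,0,0,0.6,-0.2,-0.1,0,0,0,0,0.6,-0.3,-0.14,0,0,0,0,0.6,-0.4,-0.18,0,0,0,0,0.6,-0.5,-0.22,0,0,0,0,0.6,-0.6,-0.27,0,0,0,0,0.6,-0.68,-0.3,0,0,0,0,0.6,-0.72,-0.31,0,0,0,0])

```text
time: 14.05
position: [0.3892, -0.3016, 0.1619]
orientation: [-2.223, -2.22, 0.001]
ft_force: [0.2, -0.3, -1.6]
finger_gap: 0.0659
gripper_force: 20.0
```

Emit:
play_rows(deltas=[0.6,0,0,0,0,0,0,0.6,0,0,0,0,0,0])

```text
time: 14.25
position: [0.3905, -0.2988, 0.162]
orientation: [-2.221, -2.221, -0.0]
ft_force: [0.8, 1.2, -1.4]
finger_gap: 0.0656
gripper_force: 20.0
```

```bash
python3 - <<'E'
from h import *
o=monitor.observe(); print(o["time"],o["position"],o["orientation"],o["finger_gap"])
c=cam("wrist"); im=optics.grab_frame("wrist"); np.save("c6.npy",np.array([*c[0].ravel(),c[1],*c[2],*c[3].ravel()]))
cv2.imwrite("pics/w6.png",cv2.resize(im[80:380,80:480],(800,600),interpolation=cv2.INTER_CUBIC))
E
```

```text
14.25 [ 0.39054307 -0.29882731  0.16195663] [-2.22059481e+00 -2.22085060e+00 -3.75116607e-04] 0.06559662414037938
```

View pics/w6.png

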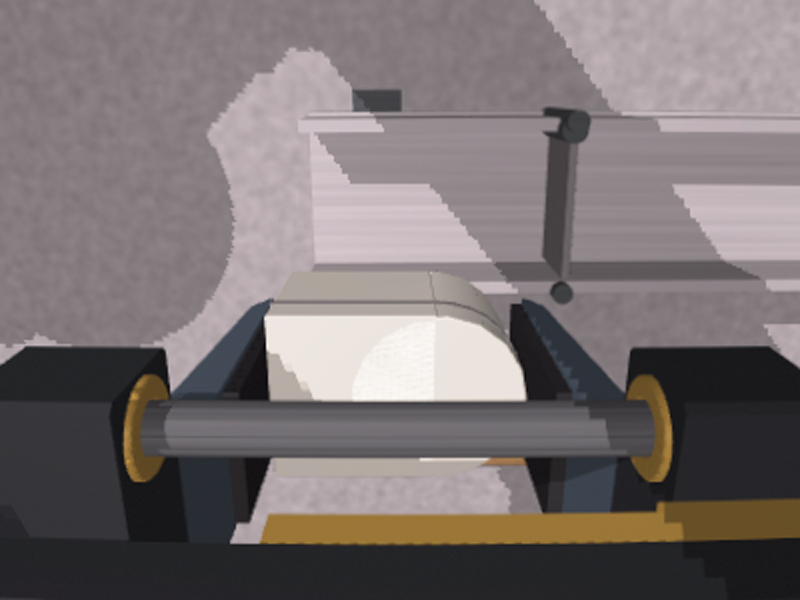

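Crop: lane mouth at col ~312, +y wall rows 111–132, −y wall rows 262–280, hinge post top (574,124), flap top (575,135)–(568,280), stop pin (561,292). The mould is held square between the fingers.

```bash
python3 - <<'E'
from h import *
a=np.load("c6.npy"); c=(a[:9].reshape(3,3),a[9],a[10:13],a[13:].reshape(3,3)); print(c[2])
P=lambda u,v,z: onz(c,80+(u+.5)/2-.5,80+(v+.5)/2-.5,z).round(4)
for u in (340,480): print("ywall111",P(u,111,.044),"119",P(u,119,.044),"132 top",P(u,132,.044),P(u,132,.008))
print("-wall 262 foot",P(520,262,.008),"280 top",P(520,280,.044),P(700,262,.008))
print("mouth",P(312,190,.008),P(300,119,.044))
print("post",P(574,124,.058),"pin",P(561,292,.044),P(561,292,.058))
print("flap far/near top",P(575,140,.05),P(569,270,.05),P(545,265,.008))
E
```

```text
[ 0.39081413 -0.22300955  0.33215209]
ywall111 [ 0.3645 -0.2311  0.044 ] 119 [ 0.3645 -0.2347  0.044 ] 132 top [ 0.3643 -0.2405  0.044 ] [ 0.361  -0.2427  0.008 ]
ywall111 [ 0.4281 -0.231   0.044 ] 119 [ 0.4282 -0.2346  0.044 ] 132 top [ 0.4284 -0.2404  0.044 ] [ 0.4331 -0.2426  0.008 ]
-wall 262 foot [ 0.4573 -0.312   0.008 ] 280 top [ 0.4504 -0.3112  0.044 ] [ 0.5571 -0.3118  0.008 ]
mouth [ 0.3456 -0.2727  0.008 ] [ 0.3462 -0.2346  0.044 ]
post [ 0.4675 -0.2359  0.058 ] pin [ 0.471  -0.3173  0.044 ] [ 0.4671 -0.3128  0.058 ]
flap far/near top [ 0.4707 -0.2433  0.05  ] [ 0.4724 -0.3044  0.05  ] [ 0.4711 -0.3136  0.008 ]
```

Emit:
play_rows(deltas=[0.6,0.03,0,0.03,0,0,0,0.6,0.057,0,0.1,0,0,0,0.6,0.057,0,0.17,0,0,0,0.6,0.057,0,0.24,0,0,0,0.6,0.057,0,0.3,0,0,0,0.6,0.057,0,0.33,0,0,0,0.6,0.057,0,0.345,0,0,0,0.6,0.057,0,0.35,0,0,0])

```text
time: 15.1
position: [0.3908, -0.2758, 0.022]
orientation: [-2.219, -2.223, -0.0]
ft_force: [0.6, -0.6, -1.8]
finger_gap: 0.0661
gripper_force: 20.0
```

Emit:
play_rows(deltas=[0.6,0,0,0.002,0,0,0,0.6,0,0,0.003,0,0,0,0.6,0,0,0.004,0,0,0])

```text
time: 15.4
position: [0.3909, -0.2769, 0.0213]
orientation: [2.22, 2.221, 0.0]
ft_force: [0.2, 0.0, -1.8]
finger_gap: 0.0658
gripper_force: 20.0
```

Emit:
play_rows(deltas=[0.6,0,0,0.002,0,0,0,0.6,0,0,0.004,0,0,0,0.6,0,0,0.005,0,0,0,0.6,0,0,0.005,0,0,0])

```text
time: 15.8
position: [0.3907, -0.2769, 0.0192]
orientation: [2.22, 2.222, -0.0]
ft_force: [-3.0, 2.1, 13.3]
finger_gap: 0.0657
gripper_force: 20.0
```

Emit:
play_rows(deltas=[0.95,0,0,-0.005,0,0,0,0.95,0,0,-0.005,0,0,0,0.95,0,0,-0.005,0,0,0,0.95,0,0,-0.02,0,0,0,0.95,0,0,-0.1,0,0,0,0.95,0,0,-0.18,0,0,0,0.5,0,-0.07,-0.18,0,0,0,0,0,-0.135,-0.18,0,0,0])

```text
time: 16.6
position: [0.3366, -0.2771, 0.0919]
orientation: [2.218, 2.222, -0.0]
ft_force: [0.0, -0.2, -0.2]
finger_gap: 0.0738
gripper_force: 0.0
```

Emit:
play_rows(deltas=[0,0,0,0,0,0,0,0,0,0,0,0,0,0,0,0,0,0,0,0,0,0,0,0,0,0,0,0,0,0,0,0,0,0,0,0,0,0,0,0,0,0])

```text
time: 17.2
position: [0.3369, -0.2767, 0.0906]
orientation: [-2.22, -2.222, -0.0]
ft_force: [0.1, -0.6, 0.0]
finger_gap: 0.0256
gripper_force: 0.0
```

```bash
python3 - <<'E'
from h import *
o=monitor.observe(); print(o["time"],o["position"],o["finger_gap"],o["joint_pos"])
c=cam("wrist"); im=optics.grab_frame("wrist")
print([proj(c,p).round(0) for p in((.358,-.253,.048),(.358,-.299,.048),(.4235,-.276,.048),(.338,-.276,.09))])
cv2.imwrite("pics/w7.png",cv2.resize(im[80:380,80:480],(800,600),interpolation=cv2.INTER_CUBIC))
E
```

```text
17.2 [ 0.33687417 -0.27670396  0.09061791] 0.025613937690980613 [-8.24799765e-01  4.25888418e-01  1.93902465e+00  1.74242822e-05
  7.76803269e-01 -8.25753606e-01]
[array([308., 202.]), array([306., 262.]), array([396., 233.]), array([280., 256.])]
```

View pics/w7.png

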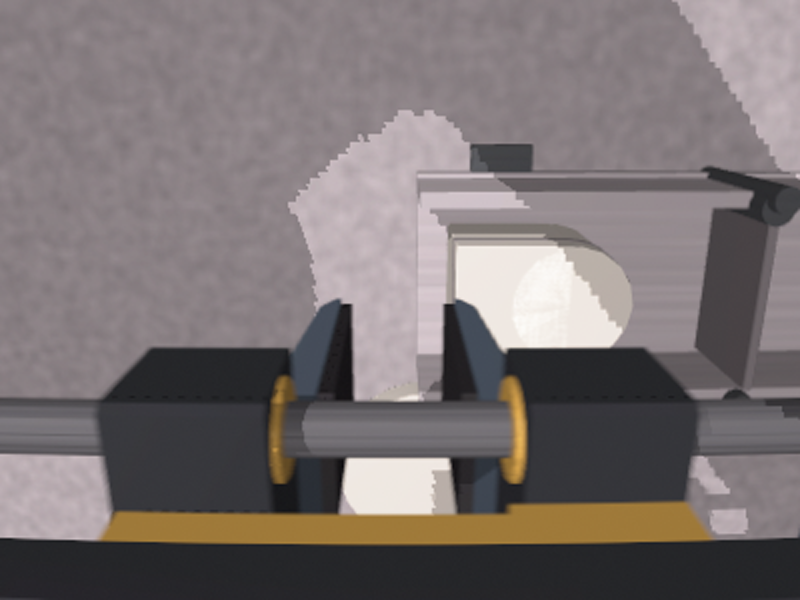

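The mould stands in the lane where predicted (corner at (455,244)), the flap is shut, and the disc at (400,480) stays clear. Lowering closed fingers behind it and pushing.

Emit:
play_rows(deltas=[0,0,0,0,0,0,0,0,0,0,0,0,0,0,0,0,0,0,0,0,0,0,0,0,0.06,0,0,0,0,0,0,0.12,0,0,0,0,0,0,0.17,0,0,0,0,0,0,0.19,0,0,0,0,0,0,0.19,0,0,0])

```text
time: 18.05
position: [0.3363, -0.2764, 0.0141]
orientation: [-2.22, -2.221, -0.0]
ft_force: [-0.5, 0.4, -0.6]
finger_gap: 0.0002
gripper_force: 0.0
```

Emit:
play_rows(deltas=[0,0,0.02,0,0,0,0,0,0,0.04,0,0,0,0,0,0,0.06,0,0,0,0,0,0,0.085,0,0,0,0,0,0,0.11,0,0,0,0,0,0,0.135,0,0,0,0,0,0,0.16,0,0,0,0,0,0,0.185,0,0,0,0])

```text
time: 18.85
position: [0.4105, -0.276, 0.0149]
orientation: [-2.219, -2.221, 0.001]
ft_force: [-12.7, -0.1, 13.2]
finger_gap: 0.0004
gripper_force: 6.8
```

Emit:
play_rows(deltas=[0,0,0.025,0,0,0,0,0,0,0.05,0,0,0,0,0,0,0.075,0,0,0,0,0,0,0.1,0,0,0,0,0,0,0.125,0,0,0,0,0,0,0.15,0,0,0,0,0,0,0.175,0,0,0,0,0,0,0.2,0,0,0,0])

```text
time: 19.65
position: [0.4911, -0.2763, 0.015]
orientation: [-2.22, -2.222, 0.001]
ft_force: [-6.3, -1.1, 6.2]
finger_gap: 0.0002
gripper_force: 3.4
```

```bash
cat > find.py <<'E'
from h import *
o=monitor.observe(); print(o["time"],o["position"],o["ft_force"],o["gripper_force"])
for n in("wrist","scene","top"):
    c=cam(n); im=optics.grab_frame(n)
    # only pixels whose ray at the mould's top height lies inside the lane
    m=np.zeros(im.shape[:2],np.uint8); uv=np.argwhere(im.min(2)>165)
    for v,u in uv:
        p=onz(c,u,v,.048)
        if .35<p[0]<.68 and -.315<p[1]<-.236: m[v,u]=1
    k,l,st,ce=cv2.connectedComponentsWithStats(m)
    for i in range(1,k):
        if st[i,4]>25:
            q=np.array([onz(c,u,v,.048)[:2] for v,u in np.argwhere(l==i)]); print(n,st[i,4],q.min(0).round(3),q.max(0).round(3),q.mean(0).round(3),cv2.minAreaRect((q*1000).astype(np.float32)))
E
python3 find.py
```

```text
19.65 [ 0.49112746 -0.27630827  0.01500494] [-6.2841852  -1.07088939  6.2413701 ] 3.4274518716847524
wrist 8390 [ 0.351 -0.273] [ 0.451 -0.236] [ 0.398 -0.256] ((401.2722473144531, -254.75157165527344), (99.9133071899414, 37.45289993286133), 0.018168751150369644)
wrist 712 [ 0.547 -0.238] [ 0.627 -0.236] [ 0.584 -0.237] ((587.01416015625, -237.12123107910156), (79.22000885009766, 1.9539331197738647), 0.17310591042041779)
wrist 5832 [ 0.503 -0.273] [ 0.629 -0.253] [ 0.567 -0.261] ((566.3699951171875, -263.19415283203125), (19.28640365600586, 126.04434967041016), 89.61837768554688)
wrist 364 [ 0.542 -0.297] [ 0.561 -0.29 ] [ 0.55  -0.293] ((551.763427734375, -293.73736572265625), (7.151369094848633, 19.190244674682617), 89.25694274902344)
wrist 44 [ 0.382 -0.315] [ 0.387 -0.309] [ 0.384 -0.311] ((383.32623291015625, -310.9846496582031), (7.425841808319092, 3.575220823287964), 47.191402435302734)
top 40 [ 0.426 -0.25 ] [ 0.462 -0.237] [ 0.445 -0.241] ((444.1091613769531, -243.2664794921875), (12.066906929016113, 35.711021423339844), 88.18986511230469)
top 643 [ 0.351 -0.315] [ 0.438 -0.236] [ 0.387 -0.275] ((394.58673095703125, -275.1219482421875), (78.6117935180664, 86.0599136352539), 88.6502456665039)
```

Emit:
play_rows(deltas=[0,0,0.02,0,0,0,0,0,0,0.04,0,0,0,0,0,0,0.06,0,0,0,0,0,0,0.08,0,0,0,0,0,0,0.1,0,0,0,0,0,0,0.12,0,0,0,0,0,0,0.14,0,0,0,0,0,0,0.152,0,0,0,0])

```text
time: 20.6
position: [0.5523, -0.2766, 0.0147]
orientation: [2.22, 2.222, 0.0]
ft_force: [-1.2, 0.1, -0.9]
finger_gap: 0.0005
gripper_force: 0.6
```

Emit:
play_rows(deltas=[0,0,0,0,0,0,0,0,0,0,0,0,0,0])

```text
time: 20.8
position: [0.5515, -0.2766, 0.0147]
orientation: [2.221, 2.222, 0.0]
ft_force: [0.0, 0.8, 0.2]
finger_gap: 0.0003
gripper_force: 0.0
```

```bash
python3 find.py
```

```text
20.8 [ 0.55148644 -0.27659175  0.01468397] [0.01887902 0.76409689 0.22928749] 0.0
wrist 75 [ 0.417 -0.239] [ 0.425 -0.236] [ 0.42  -0.238] ((421.2254638671875, -237.6267547607422), (7.980205535888672, 2.9896669387817383), 0.09553121775388718)
wrist 2091 [ 0.561 -0.26 ] [ 0.68  -0.236] [ 0.646 -0.243] ((620.7007446289062, -248.19436645507812), (24.221834182739258, 118.59307098388672), 89.81932067871094)
wrist 4219 [ 0.566 -0.273] [ 0.642 -0.251] [ 0.612 -0.262] ((603.9510498046875, -261.897216796875), (22.528451919555664, 76.82638549804688), 89.4350357055664)
wrist 2441 [ 0.41  -0.273] [ 0.467 -0.254] [ 0.445 -0.262] ((438.1451721191406, -263.6907043457031), (19.453699111938477, 56.79856491088867), 89.8393325805664)
wrist 445 [ 0.602 -0.298] [ 0.624 -0.29 ] [ 0.611 -0.294] ((613.0104370117188, -294.1424560546875), (7.747509002685547, 21.258859634399414), 89.18010711669922)
wrist 48 [ 0.443 -0.314] [ 0.448 -0.309] [ 0.445 -0.311] ((443.9860534667969, -310.3825378417969), (6.834867477416992, 3.7798502445220947), 43.769004821777344)
wrist 179 [ 0.64  -0.314] [ 0.653 -0.307] [ 0.647 -0.31 ] ((646.6846313476562, -310.6943664550781), (6.41996431350708, 13.330286026000977), 88.27874755859375)
scene 74 [ 0.584 -0.29 ] [ 0.629 -0.254] [ 0.612 -0.269] ((609.9541625976562, -265.2484130859375), (22.348461151123047, 53.79326629638672), 47.43268966674805)
top 973 [ 0.351 -0.315] [ 0.483 -0.236] [ 0.406 -0.273] ((416.65826416015625, -275.74322509765625), (78.6673355102539, 130.6675262451172), 88.29861450195312)
```

Emit:
play_rows(deltas=[0,0,-0.008,0,0,0,0,0,0,-0.008,-0.05,0,0,0,0,0,-0.008,-0.12,0,0,0,0,0,-0.008,-0.24,0,0,0,0,0,-0.008,-0.36,0,0,0,0,0,-0.008,-0.4,0,0,0,0,0,-0.008,-0.4,0,0,0,0,0,-0.008,-0.4,0,0,0])

```text
time: 21.75
position: [0.5477, -0.2765, 0.1743]
orientation: [-2.221, -2.222, 0.0]
ft_force: [0.1, 0.2, -0.3]
finger_gap: 0.0003
gripper_force: 0.0
```

Emit:
play_rows(deltas=[0,0,-0.05,-0.02,0,0,0,0,0,-0.1,-0.02,0,0,0,0,0,-0.1,-0.02,0,0,0,0,0,-0.1,-0.02,0,0,0,0,0,-0.1,-0.02,0,0,0,0,0,-0.1,-0.02,0,0,0,0,0,-0.1,-0.02,0,0,0,0,0,-0.1,-0.02,0,0,0])

```text
time: 22.55
position: [0.5085, -0.2766, 0.1826]
orientation: [-2.22, -2.222, 0.0]
ft_force: [0.6, 0.3, -0.3]
finger_gap: 0.0004
gripper_force: 0.0
```

```bash
python3 find.py; python3 - <<'E'
from h import *
c=cam("wrist"); g=optics.grab_frame("wrist").sum(2)
# dark flap: sample floor-side brightness along the lane at flap-top height, three y's
for y in(-.255,-.275,-.295):
    print(y,[(round(x,3),int(g[int(v),int(u)])) for x in np.arange(.44,.56,.004) for u,v in [proj(c,(x,y,.05))] if 0<=u<560 and 0<=v<420])
E
```

```text
22.55 [ 0.50845605 -0.27659059  0.18256888] [ 0.60559351  0.30673059 -0.29892175] 0.0
wrist 3944 [ 0.35  -0.308] [ 0.464 -0.237] [ 0.395 -0.276] ((404.4149169921875, -267.78778076171875), (113.53978729248047, 71.29956817626953), 4.8460187911987305)
wrist 1055 [ 0.534 -0.314] [ 0.68  -0.236] [ 0.643 -0.272] ((607.0067749023438, -275.61187744140625), (146.3290252685547, 78.31621551513672), 0.3889597952365875)
wrist 2852 [ 0.564 -0.299] [ 0.65  -0.254] [ 0.607 -0.274] ((606.9392700195312, -276.1363525390625), (85.7197036743164, 45.15695571899414), 0.2480730414390564)
wrist 58 [ 0.676 -0.295] [ 0.68  -0.274] [ 0.678 -0.284] ((677.8566284179688, -284.6717529296875), (4.099844455718994, 21.524324417114258), 0.20618879795074463)
wrist 437 [ 0.35  -0.315] [ 0.466 -0.311] [ 0.408 -0.313] ((408.1997985839844, -312.86474609375), (116.18441772460938, 3.4052443504333496), 0.27448081970214844)
scene 221 [ 0.566 -0.299] [ 0.629 -0.254] [ 0.599 -0.275] ((596.9815063476562, -276.669677734375), (43.11927795410156, 63.918514251708984), 86.02064514160156)
top 40 [ 0.637 -0.297] [ 0.656 -0.272] [ 0.648 -
[... 1983 characters left out ...]
588), (np.float64(0.456), 588), (np.float64(0.46), 584), (np.float64(0.464), 451), (np.float64(0.468), 423), (np.float64(0.472), 290), (np.float64(0.476), 179), (np.float64(0.48), 425), (np.float64(0.484), 425), (np.float64(0.488), 424), (np.float64(0.492), 420), (np.float64(0.496), 419), (np.float64(0.5), 418), (np.float64(0.504), 418), (np.float64(0.508), 417), (np.float64(0.512), 414), (np.float64(0.516), 416), (np.float64(0.52), 417), (np.float64(0.524), 416), (np.float64(0.528), 416), (np.float64(0.532), 416), (np.float64(0.536), 416), (np.float64(0.54), 414), (np.float64(0.544), 414), (np.float64(0.548), 414), (np.float64(0.552), 413), (np.float64(0.556), 411), (np.float64(0.56), 412)]
```

The flap is a straight dark line at x≈0.473 for all three y values, so it is shut. The mould is upright with its centre about 127 mm past it.

```bash
python3 -c "
from plant import bot
print(bot.job_done())"
```

```text
the job is handed in; nothing more can be done
None
```

I handed the job in without seeing the verdict: the round-ended mould was weighed and pushed through the lane to about 127 mm past the flap, which is shut behind it; the mould is upright and released, and the divider was left open (about 1.76 rad by my lift path, not re-measured after release).

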